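Refit the tapered plug of a tincture tap

TASK

Take the washed plug with the flat bar handle out of the drying rack and put it into the tap's tapered barrel with its handle roughly in line with the pipe (open). Then shut the tap: turn the plug a quarter turn while pressing it down, until the handle lies across the pipe and the collar stands no more than 3 mm above the barrel's rim, wedged tight so that it stays when you let go. Press with a moderate hand, under about 20 N, so as not to crush the barrel's rubber cushion, and leave everything else where it stands.

Things in the scene. Friction and masses are not known exactly. Their poses are not given: they have to be found in the camera images.
- plug_grip (a point): Centre of the handle of the loose brass plug (0.3 kg) to be fitted: an upright flat bar on top of the plug, 56 mm long along the plug's x, 12 mm thick along its y, 26 mm high. z is up along the plug's axis. The point is 13 mm below the plug's top, 83 mm above its lower end, 31 mm above its collar's underside. A 16 mm stem, 14 mm free, joins bar and collar.
- plug_collar (a point): Centre of the underside of the plug's round collar (38 mm wide, 4 mm thick), 52 mm above the plug's lower end; axes as for the handle. Below it is the smooth tapered part, 48 mm long, 25.8 mm wide at its top, 18 mm at its foot. At first the plug hangs upright by its collar in one of the rack's holes, with 2 mm of play.
- plug: The plug, origin at the centre of its lower, small end, z up, x along the bar handle; 96 mm tall. Lowered into the barrel, it first touches the walls when its collar is about 9 mm above the rim; lightly set down it stands at 6 to 8 mm. From there it must be worked down to under 3 mm. Turning it under pressure takes up to 0.6 N m.
- barrel_mouth (a point): Centre of the round mouth of the tap's tapered barrel, level with its rim, 80 mm above the table; moves with the barrel. 25 mm wide, narrowing downward by 0.16 mm in width per mm of depth, 54 mm deep, 50 mm wide outside, z up. The pipe runs along this frame's y, both ways: handle along y is open, along x is shut.
- tap: The tap, fixed steel: origin on the table under the mouth, axes as at the mouth. Towards +y a pipe at 45 mm height and a steel tank, 124 mm wide, 165 mm high, centre 170 mm off; towards -y a short spout, 82 mm long. The ground faces yield a little: pressed straight down, the plug jams 4 to 5 mm up; pressed with 14 to 18 N while it is turned, it works down to 1 to 2.5 mm and stays.
- rack: Wooden drying rack, fixed, 85 mm (its x) by 170 mm (its y) by 62 mm high, origin at the centre of its underside; two upright holes 31 mm wide through it, at y = +45 and -45 mm. The plug hangs in one, the slim spare in the other.
- spare_mid (a point): Slim spare plug of another tap (loose bystander), in the other hole of the rack: small round knob 24 mm in diameter, 78 mm tall, this point at half height. Leave it.
- jar_mid (a point): Amber glass jar (loose bystander), 72 mm in diameter, 110 mm high, this point at half height. Leave it.
- bowl_mid (a point): White bowl with rose buds (loose bystander), 116 mm wide, 45 mm high, this point at half height. Leave it.
- scoop: Metal spoon with a wooden handle, lying on the table (loose bystander), origin under its middle. Leave it.
- barrel (a joint): How far the barrel, which rides on a hard rubber cushion ring, is pushed down into the tap (m): 0 at rest, 1 mm for each 12 N of downward push on the plug. Over 1.75 mm (21 N) would tear the cushion.
There are look-alikes about, which are no part of the job. What is shaped like the plug but blue or white is not meant.

How it is judged:
On the way:
1. the plug stands in the barrel with its handle roughly along the pipe (z of plug_collar in the frame of barrel_mouth below 0.012 m and horizontal distance between plug_collar and barrel_mouth below 0.004 m and angle between the x axis of plug_grip and the y axis of barrel_mouth, either way round below 0.8 rad), for 0.1 s.
At the end, for the whole second after the job is handed in: The plug is in the barrel, upright within 0.06 rad and centred within 3 mm, its collar's underside no more than 3 mm above the rim, its handle across the pipe within 0.17 rad, released and at rest (z of plug_collar in the frame of barrel_mouth below 0.003 m and horizontal distance between plug_collar and barrel_mouth below 0.003 m and angle between plug_grip's own z axis and vertical below 0.06 rad and angle between the x axis of plug_grip and the x axis of barrel_mouth, either way round below 0.17 rad and linear speed of plug below 0.01 m/s); the robot touches nothing.
It fails at once if the barrel is pushed more than 1.75 mm down into its cushion (21 N) (value of joint barrel above 0.00175 m).
It fails at once if the spare plug is moved by more than 30 mm (distance of spare_mid from where it was at the start of the episode above 0.03 m).
It fails at once if the jar is moved by more than 30 mm (distance of jar_mid from where it was at the start of the episode above 0.03 m).
It fails at once if the bowl is moved by more than 30 mm (distance of bowl_mid from where it was at the start of the episode above 0.03 m).
It fails at once if the spoon is moved by more than 30 mm (distance of scoop from where it was at the start of the episode above 0.03 m).
It also fails if it takes over 54 s, if anything falls off the work surface, if the arm or the gripper's body presses on something with over 40 N, if the wrist force passes 120 N, or if a joint passes its speed limit or range.

ROBOT

A 6-joint arm with a two-finger parallel gripper is mounted at the origin on the work surface. World frame = base frame: x ahead of the robot, y to its left, z up, the work surface at z = 0. Lengths are in m, angles in rad, forces in N, time in s.
With the tool pointing down it reaches from about 0.375 to 0.975 m from the base axis. Payload 3.8 kg.
Tool frame: the origin (TCP) lies between the finger pads; the fingertips stand 11 mm ahead of it and the grasp point (between the pads) lies 8 mm behind it; z points along the fingers, y is the line along which they close (so a half turn about z gives the same grasp; the last joint's range is limited). The gripper opens to 88 mm and grips with 3 to 60 N. Pads are 18 mm wide; open, the fingers measure 123 mm over their backs; the gripper's body (75 mm by 187 mm) begins 45 mm behind the grasp point.
Start: joints at [-1.269, 0.264, 1.604, -0, 1.274, -0.037], TCP at [0.224, -0.637, 0.25] pointing down, gripper open.
Joint ranges: [-2.63, 2.63], [-0.94, 2.18], [0.31, 2.57], [-1.31, 4.45], [0, 2.66], [-2.55, 2.55]. Speed limits (rad/s): [2.57, 2.57, 3.14, 3.14, 3.14, 3.14].

INTERFACE

Orientations are given as a unit quaternion [x, y, z, w].
In Python, from cell import ctrl gives the robot as it stands.
- The arm moves only by the tool move_arm, never from a script. Its argument "plan" is a list of rows, each an object of numbers: "grip": the opening, from 0 (shut) to 1 (fully open); "dx", "dy", "dz": the shift along the tool's x, y, z in m; "wx", "wy", "wz": the turn, a rotation vector about the tool's x, y, z in degrees. A call has 1 to 20 rows; each row shifts and turns the commanded pose from where the row before left it, along the tool's axes as they then stand; what a row does not reach is not made up. A row lasts 1/10 s, in which the tool goes at most 50 mm and 8.59 degrees, less where a joint would pass 70% of its speed; a pose out of reach is approached as far as the arm can. A call is refused whole if a number of a shift passes 0.05 or a number of a turn 8.59, either way. A call with a gripper value outside its range is refused whole. The fingers move at their own pace and stop on an object; "force" is the grip in N (left out, the last holds). Time passes only in rows, so rows that do not move let the fingers close. It gives the time, the measured TCP pose, the force, the opening and the grip force at its end, in the units of the state.
- ctrl.read_state(): the state, without advancing time (a new reading comes with each control period).
- ctrl.grab_frame(name): name is "side" or "top"; returns a dict with "image" (420x560x3 uint8, blue, green, red), "range_z" (420x560 float32, m along the optical axis (not along the pixel's ray), 0 where there is no reading), "fx", "fy", "cx", "cy" (pixels), "extrinsics" (4x4, takes a point from world to camera coordinates). Camera axes: x right, y down, z forward; pixel columns grow to the right and rows downward; lengths in m; the calibration is good to about 2 mm. A picture is of the moment at which its call begins.
- ctrl.hand_in(): hands the job in; it is judged then, once.
The state is a dict: "clock": time; "joint_positions": joint angles; "qvel": joint speeds; "joint_torque": joint torques, N m; "ee_pos": TCP position; "ee_rot": TCP orientation; "contact_force": force on the tool from outside, world axes, zero at the start; "ft_torque": the same for the moment, N m; "opening": finger opening in m; "grasp_force": force on a finger pad.
Only numpy, scipy, OpenCV 4.12 (cv2) and the standard library are available. Lean on these libraries where they do the work, as an engineer would, in place of code of your own. Each camera call takes 0.05 s, during which the arm holds its last target. There are 200 camera calls.

## Working session

There is one attempt and no reset: what is moved stays moved. The work goes in short steps, Python scripts to look and compute and a tool call to move; the robot and the scene stay as the last step left them, time stands still between calls to the robot, and variables do not carry over. Pictures are saved under pics/ and viewed, at most 10 in all, crops included, and the job is handed in when it is done.

Besides the shell and the picture viewer there is one more tool, called after "Request:" as name([rows], argument=value, ...), one row to a line, values as JSON. move_arm: Moves the arm, as the interface text tells. Its arguments: {"type":"object","properties":{"plan":{"type":"array"},"force":{"type":"number"}},"required":["plan"]}

```bash
mkdir -p pics; cat > h.py <<'E'
import numpy as np, cv2
from cell import ctrl
def pts(f):
    z=f['range_z'];v,u=np.indices(z.shape)
    P=np.stack([(u-f['cx'])/f['fx']*z,(v-f['cy'])/f['fy']*z,z],-1)
    E=np.array(f['extrinsics']);return (P-E[:3,3])@E[:3,:3]
E
python3 - <<'E'
from h import *
s=ctrl.read_state();print(s)
for n in('side','top'):
    f=ctrl.grab_frame(n);cv2.imwrite(f'pics/{n}0.png',f['image']);np.savez(f'{n}0.npz',P=pts(f),**f)
    E=np.array(f['extrinsics']);print(n,f['fx'],f['cx'],f['cy'],-E[:3,:3].T@E[:3,3])
E
```

```text
{'clock': 0.0, 'joint_positions': array([-1.26888389e+00,  2.64715836e-01,  1.60534020e+00, -1.70654573e-05,
        1.27367373e+00, -3.68975244e-02]), 'qvel': array([ 0.00089481,  0.00163319,  0.00085526,  0.00087769, -0.00145928,
       -0.00061165]), 'joint_torque': array([ 5.59684067e-04, -5.02109921e+01, -3.56872416e+01,  7.28177698e-02,
        2.94556946e-02, -1.74254474e-04]), 'ee_pos': array([ 0.22414341, -0.6359939 ,  0.24843136]), 'ee_rot': array([ 9.85684274e-01,  1.68598251e-01, -1.49262660e-04, -1.05811366e-03]), 'contact_force': array([0.44506342, 0.3394073 , 0.15343768]), 'ft_torque': array([0.08303305, 0.00521934, 0.01149809]), 'grasp_force': 0.0, 'opening': 0.08805864593353228}
side 438.37630164008834 279.1475737134631 212.20414625105252 [ 0.4895756  -0.82963606  0.7424984 ]
top 508.89956518262005 283.9426285600134 210.5200699504106 [ 0.31933277 -0.13219502  0.98047428]
```

View pics/side0.png

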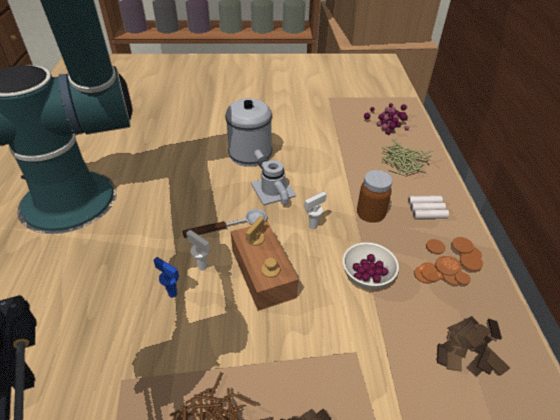

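View pics/top0.png

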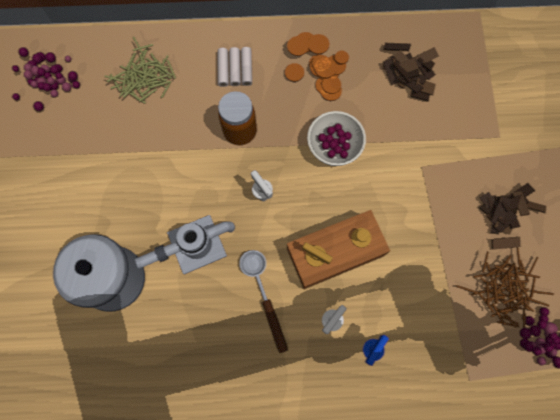

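The plug candidates are:
- Brass bar plug: side (257,232), top (317,253). It fits the description.
- Brass round knob, the spare: side (270,267), top (361,237).
- White or grey plugs: top (262,187) and (334,320).
- Blue plug: top (375,349).

I choose the brass bar. The tap mouth is at top (191,237).

```bash
cat > m.py <<'E'
from h import *
d={n:np.load(n+'0.npz') for n in('side','top')}
for n in d:
    P=d[n]['P'];im=d[n]['image'];hsv=cv2.cvtColor(im,cv2.COLOR_BGR2HSV)
    v,u=np.indices(P.shape[:2])
    c=(317,253) if n=='top' else (257,232)
    near=(abs(u-c[0])<25)&(abs(v-c[1])<25)
    m=near&(P[...,2]>0.088)&(P[...,2]<.115)
    Q=P[m];print(n,m.sum(),'z',np.percentile(Q[:,2],[5,50,95]))
    t=Q[Q[:,2]>.1]
    r=cv2.minAreaRect((t[:,:2]*1000).astype(np.float32));print('top face rect',r, t.mean(0))
    w,V=np.linalg.eigh(np.cov(t[:,:2].T));print('axis',V[:,1],np.degrees(np.arctan2(*V[::-1,1])))
    # rim
    c=(191,237) if n=='top' else (274,168)
    near=(abs(u-c[0])<22)&(abs(v-c[1])<22)
    m=near&(abs(P[...,2]-.08)<.004);t=P[m]
    (x,y),R=cv2.minEnclosingCircle((t[:,:2]*1000).astype(np.float32));print('rim',m.sum(),t.mean(0),x,y,R)
    # tank
    m=(P[...,2]>.155)&(P[...,2]<.175)&(abs(P[...,0]-.33)<.3)&(P[...,1]>.05)
    print('tank',P[m].mean(0) if m.sum() else None,cv2.minEnclosingCircle((P[m][:,:2]*1000).astype(np.float32)) )
    # rack top
    m=(abs(P[...,2]-.062)<.004)&(abs(u-(338 if n=='top' else 265))<60)&(abs(v-(250 if n=='top' else 262))<55)&(hsv[...,1]>110)
    print('rack',cv2.minAreaRect((P[m][:,:2]*1000).astype(np.float32)))
im=d['top']['image'];
a=cv2.resize(im[200:300,270:400],None,fx=4,fy=4,interpolation=3);b=cv2.resize(im[190:290,130:260],None,fx=4,fy=4,interpolation=3)[:, :280]
cv2.imwrite('pics/crop.png',np.hstack([a,b]))
E
python3 m.py
```

```text
side 206 z [0.08969345 0.10329922 0.10637416]
top face rect ((471.15826416015625, -203.81788635253906), (54.25648498535156, 13.22938346862793), 55.355098724365234) [ 0.4711547  -0.20484005  0.10438109]
axis [0.5381315  0.84286089] 57.443467360797946
rim 165 [0.51431906 0.02231315 0.07870212] 514.413818359375 24.163681030273438 25.813552856445312
tank [0.4535274  0.17896955 0.16224671] ((453.585693359375, 180.830322265625), 13.741195678710938)
rack ((486.5557556152344, -244.3485107421875), (86.27469635009766, 173.4377899169922), 19.667375564575195)
top 260 z [0.09246214 0.10488667 0.10790047]
top face rect ((469.4947509765625, -198.80245971679688), (55.27456283569336, 12.665175437927246), 57.415283203125) [ 0.46893843 -0.19885068  0.10530224]
axis [0.5467365  0.83730472] 56.85659006356609
rim 435 [0.51211299 0.02711659 0.07953386] 512.1895141601562 27.437110900878906 25.18941307067871
tank [0.45071076 0.18468097 0.16376329] ((451.0022888183594, 186.0399932861328), 12.596927642822266)
rack ((485.10614013671875, -241.20159912109375), (85.5857925415039, 170.6595916748047), 19.815860748291016)
```

View pics/crop.png

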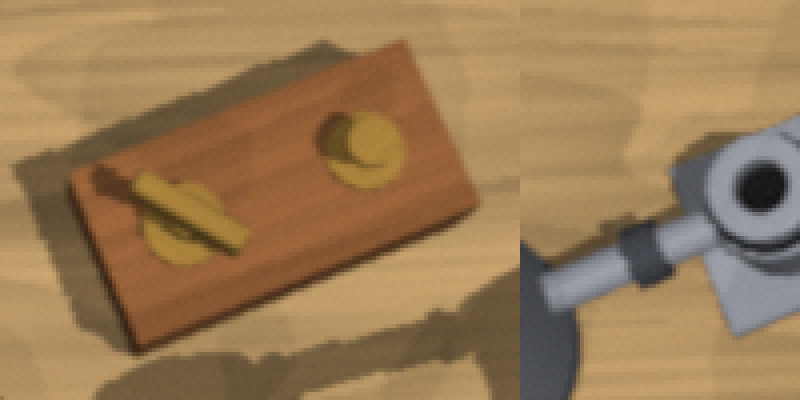

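The crop shows the brass bar plug at crop (190,212), top (317,253), with the spare knob to its right. The tap mouth is at top (191,237). Sizes and heights agree with the description:

| Item | Estimate |
|---|---|
| Plug position | (0.470, -0.201) |
| Bar direction | 56.7° |
| Mouth position | (0.513, 0.026) |
| Pipe direction | 111° |

Next I travel above the plug and align.

Request:
move_arm([
  {"dx": 0.031, "dy": -0.0275, "grip": 0.6},
  {"dx": 0.031, "dy": -0.0275},
  {"dx": 0.031, "dy": -0.0275},
  {"dx": 0.031, "dy": -0.0275},
  {"dx": 0.031, "dy": -0.0275},
  {"dx": 0.031, "dy": -0.0275},
  {"dx": 0.031, "dy": -0.0275},
  {"dx": 0.031, "dy": -0.0275},
  {"dx": 0.031, "dy": -0.0275},
  {"dx": 0.031, "dy": -0.0275},
  {"dx": 0.031, "dy": -0.0275},
  {"dx": 0.031, "dy": -0.0275},
  {"wz": -7.5},
  {"wz": -7.5},
  {"wz": -7.5},
  {"wz": -7.5},
  {"wz": -7.3},
  {"wz": 0},
  {"wz": 0},
])

```text
$.plan[0]: bad value
```

```bash
cat >> h.py <<'E'
from scipy.spatial.transform import Rotation as R
def to(x,y,z,ang):
    s=ctrl.read_state();r=R.from_quat(s['ee_rot']);M=r.as_matrix()
    a=np.degrees(np.arctan2(M[1,0],M[0,0]))
    g=R.from_matrix(np.c_[[np.cos(np.radians(ang)),np.sin(np.radians(ang)),0],[np.sin(np.radians(ang)),-np.cos(np.radians(ang)),0],[0,0,-1]])
    print('t',s['clock'],'pos',s['ee_pos'].round(4),'xang',a.round(2),'tilt',np.degrees(np.arccos(-M[2,2])).round(2),'open',s['opening'],'F',s['contact_force'].round(1),'q',s['joint_positions'].round(2))
    print('shift tool',(M.T@(np.array([x,y,z])-s['ee_pos'])*1000).round(1),'mm; after, turn',np.degrees((r.inv()*g).as_rotvec()).round(2))
E
python3 -c "
from h import *
to(.4703,-.201,.085,56.7)"
```

```text
t 0.1 pos [ 0.2242 -0.636   0.2485] xang 19.41 tilt 0.11 open 0.08802475095125803 F [ 0.6  0.8 -0.6] q [-1.27  0.26  1.61  0.    1.27 -0.04]
shift tool [ 376.7 -328.2  164.2] mm; after, turn [ -0.11  -0.04 -37.29]
```

Request:
move_arm([
  {"dx": 0.0, "dy": 0.0, "dz": 0.0, "wx": 0, "wy": 0, "wz": 0, "grip": 0.6},
], force=20)

```text
clock: 0.2
ee_pos: [0.2242, -0.6362, 0.2489]
ee_rot: [0.986, 0.169, -0.0, -0.001]
contact_force: [0.2, -0.7, -0.1]
opening: 0.0821
grasp_force: 0.0
```

Each row needs every key.

Request:
move_arm([
  {"dx": 0.031, "dy": -0.0275, "dz": 0, "wx": 0, "wy": 0, "wz": 0, "grip": 0.6},
  {"dx": 0.031, "dy": -0.0275, "dz": 0, "wx": 0, "wy": 0, "wz": 0, "grip": 0.6},
  {"dx": 0.031, "dy": -0.0275, "dz": 0, "wx": 0, "wy": 0, "wz": 0, "grip": 0.6},
  {"dx": 0.031, "dy": -0.0275, "dz": 0, "wx": 0, "wy": 0, "wz": 0, "grip": 0.6},
  {"dx": 0.031, "dy": -0.0275, "dz": 0, "wx": 0, "wy": 0, "wz": 0, "grip": 0.6},
  {"dx": 0.031, "dy": -0.0275, "dz": 0, "wx": 0, "wy": 0, "wz": 0, "grip": 0.6},
  {"dx": 0.031, "dy": -0.0275, "dz": 0, "wx": 0, "wy": 0, "wz": 0, "grip": 0.6},
  {"dx": 0.031, "dy": -0.0275, "dz": 0, "wx": 0, "wy": 0, "wz": 0, "grip": 0.6},
  {"dx": 0.031, "dy": -0.0275, "dz": 0, "wx": 0, "wy": 0, "wz": 0, "grip": 0.6},
  {"dx": 0.031, "dy": -0.0275, "dz": 0, "wx": 0, "wy": 0, "wz": 0, "grip": 0.6},
  {"dx": 0.031, "dy": -0.0275, "dz": 0, "wx": 0, "wy": 0, "wz": 0, "grip": 0.6},
  {"dx": 0.031, "dy": -0.0275, "dz": 0, "wx": 0, "wy": 0, "wz": 0, "grip": 0.6},
  {"dx": 0, "dy": 0, "dz": 0, "wx": 0, "wy": 0, "wz": -7.5, "grip": 0.6},
  {"dx": 0, "dy": 0, "dz": 0, "wx": 0, "wy": 0, "wz": -7.5, "grip": 0.6},
  {"dx": 0, "dy": 0, "dz": 0, "wx": 0, "wy": 0, "wz": -7.5, "grip": 0.6},
  {"dx": 0, "dy": 0, "dz": 0, "wx": 0, "wy": 0, "wz": -7.5, "grip": 0.6},
  {"dx": 0, "dy": 0, "dz": 0, "wx": 0, "wy": 0, "wz": -7.3, "grip": 0.6},
  {"dx": 0, "dy": 0, "dz": 0, "wx": 0, "wy": 0, "wz": 0, "grip": 0.6},
  {"dx": 0, "dy": 0, "dz": 0, "wx": 0, "wy": 0, "wz": 0, "grip": 0.6},
])

```text
clock: 2.1
ee_pos: [0.4654, -0.2017, 0.2496]
ee_rot: [0.881, 0.474, -0.0, -0.0]
contact_force: [1.0, -0.5, -0.7]
opening: 0.0527
grasp_force: 0.0
```

```bash
python3 -c "
from h import *
to(.4703,-.201,.085,56.7)"
```

```text
t 2.1 pos [ 0.4654 -0.2017  0.2496] xang 56.54 tilt 0.01 open 0.0526616318065947 F [ 1.  -0.5 -0.7] q [-0.46 -0.06  1.96  0.    1.24  0.13]
shift tool [  3.3   3.7 164.6] mm; after, turn [-0.01  0.   -0.16]
```

Request:
move_arm([
  {"dx": 0.003, "dy": 0.004, "dz": 0.035, "wx": 0, "wy": 0, "wz": 0, "grip": 0.6},
  {"dx": 0, "dy": 0, "dz": 0.035, "wx": 0, "wy": 0, "wz": 0, "grip": 0.6},
  {"dx": 0, "dy": 0, "dz": 0.03, "wx": 0, "wy": 0, "wz": 0, "grip": 0.6},
  {"dx": 0, "dy": 0, "dz": 0, "wx": 0, "wy": 0, "wz": 0, "grip": 0.6},
  {"dx": 0, "dy": 0, "dz": 0.02, "wx": 0, "wy": 0, "wz": 0, "grip": 0.6},
  {"dx": 0, "dy": 0, "dz": 0.02, "wx": 0, "wy": 0, "wz": 0, "grip": 0.6},
  {"dx": 0, "dy": 0, "dz": 0.015, "wx": 0, "wy": 0, "wz": 0, "grip": 0.6},
  {"dx": 0, "dy": 0, "dz": 0.01, "wx": 0, "wy": 0, "wz": 0, "grip": 0.6},
  {"dx": 0, "dy": 0, "dz": 0, "wx": 0, "wy": 0, "wz": 0, "grip": 0.6},
])

```text
clock: 3.0
ee_pos: [0.4703, -0.2014, 0.0845]
ee_rot: [0.88, 0.475, -0.0, -0.0]
contact_force: [0.4, 0.3, -0.2]
opening: 0.0528
grasp_force: 0.0
```

```bash
python3 - <<'E'
from h import *
to(.4703,-.201,.085,56.7)
f=ctrl.grab_frame('side');g=ctrl.grab_frame('top')
cv2.imwrite('pics/g1.png',np.hstack([cv2.resize(f['image'][160:310,190:320],None,fx=3,fy=3),cv2.resize(g['image'][190:340,250:380],None,fx=3,fy=3)]))
E
```

```text
t 3.0 pos [ 0.4703 -0.2014  0.0845] xang 56.66 tilt 0.06 open 0.052842520188927565 F [ 0.4  0.3 -0.2] q [-0.45  0.12  2.1   0.    0.92  0.13]
shift tool [ 0.3 -0.2 -0.5] mm; after, turn [-0.06  0.01 -0.04]
```

View pics/g1.png

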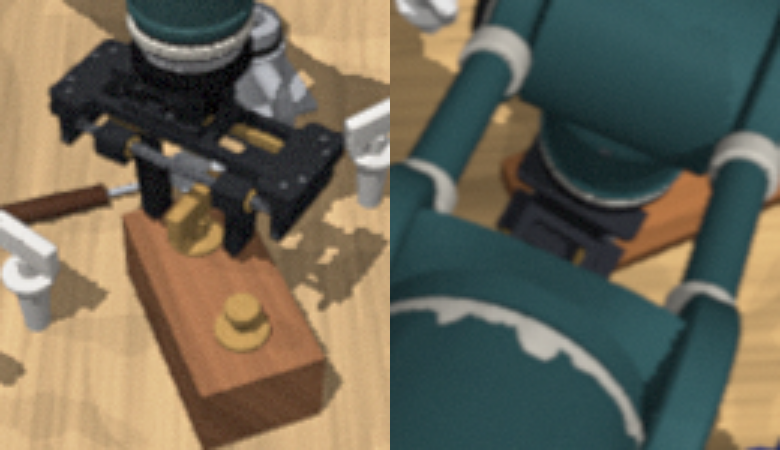

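The side crop shows the two fingers straddling the brass bar at crop (195,215), with the spare clear of them. I'll close on it, firmly enough to carry the turning torque, and lift.

Request:
move_arm([
  {"dx": 0, "dy": 0, "dz": 0, "wx": 0, "wy": 0, "wz": 0, "grip": 0},
  {"dx": 0, "dy": 0, "dz": 0, "wx": 0, "wy": 0, "wz": 0, "grip": 0},
  {"dx": 0, "dy": 0, "dz": 0, "wx": 0, "wy": 0, "wz": 0, "grip": 0},
  {"dx": 0, "dy": 0, "dz": 0, "wx": 0, "wy": 0, "wz": 0, "grip": 0},
  {"dx": 0, "dy": 0, "dz": 0, "wx": 0, "wy": 0, "wz": 0, "grip": 0},
  {"dx": 0, "dy": 0, "dz": 0, "wx": 0, "wy": 0, "wz": 0, "grip": 0},
  {"dx": 0, "dy": 0, "dz": 0, "wx": 0, "wy": 0, "wz": 0, "grip": 0},
  {"dx": 0, "dy": 0, "dz": 0, "wx": 0, "wy": 0, "wz": 0, "grip": 0},
  {"dx": 0, "dy": 0, "dz": 0, "wx": 0, "wy": 0, "wz": 0, "grip": 0},
  {"dx": 0, "dy": 0, "dz": 0, "wx": 0, "wy": 0, "wz": 0, "grip": 0},
  {"dx": 0, "dy": 0, "dz": -0.01, "wx": 0, "wy": 0, "wz": 0, "grip": 0},
  {"dx": 0, "dy": 0, "dz": -0.02, "wx": 0, "wy": 0, "wz": 0, "grip": 0},
  {"dx": 0, "dy": 0, "dz": -0.03, "wx": 0, "wy": 0, "wz": 0, "grip": 0},
  {"dx": 0, "dy": 0, "dz": -0.03, "wx": 0, "wy": 0, "wz": 0, "grip": 0},
  {"dx": 0, "dy": 0, "dz": -0.02, "wx": 0, "wy": 0, "wz": 0, "grip": 0},
  {"dx": 0, "dy": 0, "dz": 0, "wx": 0, "wy": 0, "wz": 0, "grip": 0},
], force=60)

```text
clock: 4.7
ee_pos: [0.4731, -0.2027, 0.1985]
ee_rot: [0.88, 0.475, 0.002, 0.003]
contact_force: [0.6, -0.7, -1.6]
opening: 0.0135
grasp_force: 60.0
```

```bash
python3 -c "
from h import *
to(.513,.0258,.195,105)"
```

```text
t 4.7 pos [ 0.4731 -0.2027  0.1985] xang 56.71 tilt 0.47 open 0.013479948293665656 F [ 0.6 -0.7 -1.6] q [-0.45 -0.01  2.   -0.    1.14  0.13]
shift tool [213.  -92.1   3. ] mm; after, turn [  0.46   0.14 -48.29]
```

Request:
move_arm([
  {"dx": 0.0266, "dy": -0.0115, "dz": 0, "wx": 0, "wy": 0, "wz": 0, "grip": 0},
  {"dx": 0.0266, "dy": -0.0115, "dz": 0, "wx": 0, "wy": 0, "wz": 0, "grip": 0},
  {"dx": 0.0266, "dy": -0.0115, "dz": 0, "wx": 0, "wy": 0, "wz": 0, "grip": 0},
  {"dx": 0.0266, "dy": -0.0115, "dz": 0, "wx": 0, "wy": 0, "wz": 0, "grip": 0},
  {"dx": 0.0266, "dy": -0.0115, "dz": 0, "wx": 0, "wy": 0, "wz": 0, "grip": 0},
  {"dx": 0.0266, "dy": -0.0115, "dz": 0, "wx": 0, "wy": 0, "wz": 0, "grip": 0},
  {"dx": 0.0266, "dy": -0.0115, "dz": 0, "wx": 0, "wy": 0, "wz": 0, "grip": 0},
  {"dx": 0.0266, "dy": -0.0115, "dz": 0, "wx": 0, "wy": 0, "wz": 0, "grip": 0},
  {"dx": 0, "dy": 0, "dz": 0, "wx": 0, "wy": 0, "wz": -7.7, "grip": 0},
  {"dx": 0, "dy": 0, "dz": 0, "wx": 0, "wy": 0, "wz": -7.7, "grip": 0},
  {"dx": 0, "dy": 0, "dz": 0, "wx": 0, "wy": 0, "wz": -7.7, "grip": 0},
  {"dx": 0, "dy": 0, "dz": 0, "wx": 0, "wy": 0, "wz": -7.7, "grip": 0},
  {"dx": 0, "dy": 0, "dz": 0, "wx": 0, "wy": 0, "wz": -7.7, "grip": 0},
  {"dx": 0, "dy": 0, "dz": 0, "wx": 0, "wy": 0, "wz": -7.7, "grip": 0},
  {"dx": 0, "dy": 0, "dz": 0, "wx": 0, "wy": 0, "wz": -7.7, "grip": 0},
  {"dx": 0, "dy": 0, "dz": 0, "wx": 0, "wy": 0, "wz": 0, "grip": 0},
  {"dx": 0, "dy": 0, "dz": 0, "wx": 0, "wy": 0, "wz": 0, "grip": 0},
])

```text
clock: 6.4
ee_pos: [0.5098, 0.0269, 0.1934]
ee_rot: [0.57, 0.821, -0.0, -0.001]
contact_force: [-0.1, -0.3, -2.8]
opening: 0.0136
grasp_force: 60.0
```

```bash
python3 - <<'E'
from h import *
to(.513,.0258,.195,110.6)
for n in('side','top'):
    f=ctrl.grab_frame(n);P=pts(f);np.savez(f'{n}1.npz',P=P,**f)
    hsv=cv2.cvtColor(f['image'],cv2.COLOR_BGR2HSV)
    E=np.array(f['extrinsics'])
    for nm,p in (('mouth',(.513,.0258,.08)),('foot',(.513,.0258,.12)),('grip',(.513,.0258,.203))):
        c=E[:3,:3]@p+E[:3,3];print(n,nm,f['fx']*c[0]/c[2]+f['cx'],f['fy']*c[1]/c[2]+f['cy'])
    a=f['image'][120:250,200:350] if n=='side' else f['image'][160:290,110:260]
    cv2.imwrite(f'pics/{n}1.png',cv2.resize(a,None,fx=4,fy=4,interpolation=3))
a,b=[cv2.imread(f'pics/{n}1.png') for n in('side','top')]
cv2.imwrite('pics/m1.png',np.hstack([a[:,100:500],b[:,100:500]]))
E
```

```text
t 6.4 pos [0.5098 0.0269 0.1934] xang 110.43 tilt 0.09 open 0.01359981866742599 F [-0.1 -0.3 -2.8] q [ 0.   -0.    2.01 -0.    1.14 -0.35]
shift tool [-2.2  2.6 -1.6] mm; after, turn [-0.09 -0.03 -0.17]
side mouth 272.4974927800163 165.05687789815065
side foot 272.57135493461715 151.75272907542256
side grip 272.73780709287456 121.77114652767634
top mouth 190.1434271480948 235.6725964196609
top foot 186.09107150889525 230.96359760424457
top grip 176.42935467152165 219.7362974378981
```

View pics/m1.png

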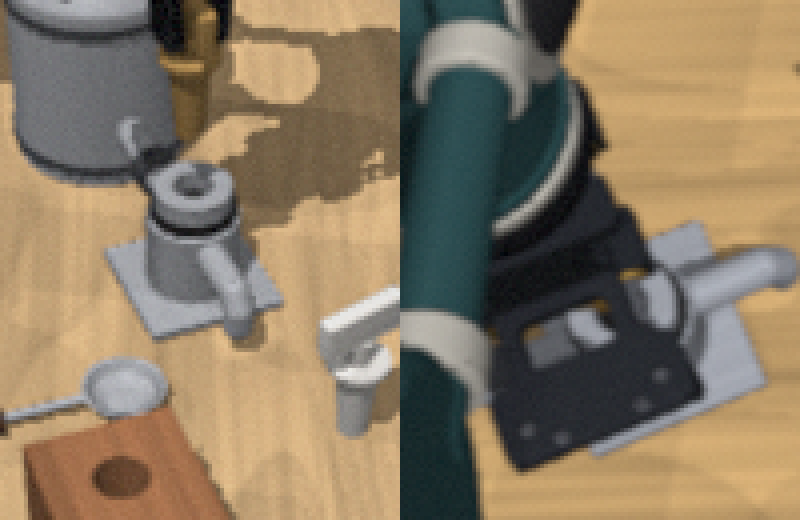

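Side crop: the brass plug hangs over the mouth, foot at crop (192,143), mouth at (193,187), columns nearly equal. I'll measure both offsets from the side view, which sees the plug and rim together.

```bash
python3 - <<'E'
from h import *
from scipy.optimize import least_squares
d=np.load('side1.npz');P=d['P'];im=d['image'];hsv=cv2.cvtColor(im,cv2.COLOR_BGR2HSV)
v,u=np.indices(u_.shape) if False else np.indices(P.shape[:2])
m=(P[...,2]>.12)&(abs(P[...,0]-.51)<.04)&(abs(P[...,1]-.02)<.05)&(hsv[...,1]>110)&(hsv[...,0]>10)&(hsv[...,0]<35)&(hsv[...,2]>40)
Q=P[m];print(m.sum(),Q.min(0),Q.max(0))
for lo,hi in((.122,.15),(.15,.168),(.168,.182)):
    k=m&(P[...,2]>lo)&(P[...,2]<hi);q=P[k];print(lo,k.sum(),'cols',u[k].min(),u[k].max(),'x',q[:,0].min(),q[:,0].max(),'y front',np.percentile(q[:,1],5), np.median(q[:,1]))
# taper fit: radius 9 + .0813*(z-foot), foot z=.1184 ; vertical axis
k=m&(P[...,2]>.124)&(P[...,2]<.164);q=P[k]
f=lambda c:np.hypot(q[:,0]-c[0],q[:,1]-c[1])-(.009+.0813*(q[:,2]-.1184))
r=least_squares(f,[.51,.027],loss='soft_l1',f_scale=.001);print('plug axis',r.x,np.std(f(r.x)),k.sum())
# barrel: outer wall R=25 and rim edge
d0=np.load('side0.npz')['P'];n0=0
for D in(d0,P):
    k=(D[...,2]>.055)&(D[...,2]<.077)&(abs(D[...,0]-.513)<.028)&(abs(D[...,1]-.01)<.03)&(D[...,1]<.02)
    q=D[k];f=lambda c:np.hypot(q[:,0]-c[0],q[:,1]-c[1])-.025
    r=least_squares(f,[.513,.024],loss='soft_l1',f_scale=.001);print('barrel axis',r.x,np.std(f(r.x)),k.sum())
    k=(abs(D[...,2]-.0795)<.0035)&(abs(D[...,0]-.513)<.03)&(abs(D[...,1]-.024)<.03)
    c,rad=cv2.minEnclosingCircle((D[k][:,:2]*1e3).astype(np.float32));print('rim',c,rad)
E
```

```text
438 [ 0.48076176 -0.01699194  0.12004815] [0.54964141 0.05181448 0.40538163]
0.122 70 cols 268 276 x 0.5020458689455616 0.5208859193257585 y front 0.013046966603638127 0.015963319837617933
0.15 48 cols 268 277 x 0.5020180935543104 0.5229350602545476 y front 0.011737401591099202 0.013945946894646873
0.168 82 cols 265 280 x 0.4952045517958075 0.5301093708840888 y front 0.006391323968463117 0.01531515039125091
plug axis [0.51241312 0.02493817] 0.00113000506834136 110
barrel axis [0.51427447 0.0228438 ] 0.0030945812574757784 186
rim (514.413818359375, 24.163681030273438) 25.813552856445312
barrel axis [0.51468079 0.02251837] 0.0023659672398181307 182
rim (514.4041137695312, 22.968257904052734) 26.306413650512695
```

Request:
move_arm([
  {"dx": -0.002, "dy": 0.0015, "dz": 0.015, "wx": 0, "wy": 0, "wz": 0, "grip": 0},
  {"dx": 0, "dy": 0, "dz": 0.015, "wx": 0, "wy": 0, "wz": 0, "grip": 0},
  {"dx": 0, "dy": 0, "dz": 0.01, "wx": 0, "wy": 0, "wz": 0, "grip": 0},
  {"dx": 0, "dy": 0, "dz": 0.01, "wx": 0, "wy": 0, "wz": 0, "grip": 0},
  {"dx": 0, "dy": 0, "dz": 0.01, "wx": 0, "wy": 0, "wz": 0, "grip": 0},
  {"dx": 0, "dy": 0, "dz": 0, "wx": 0, "wy": 0, "wz": 0, "grip": 0},
  {"dx": 0, "dy": 0, "dz": 0, "wx": 0, "wy": 0, "wz": 0, "grip": 0},
])

```text
clock: 7.2
ee_pos: [0.5124, 0.0256, 0.1344]
ee_rot: [0.569, 0.822, -0.0, -0.0]
contact_force: [-0.1, 1.1, -2.1]
opening: 0.0134
grasp_force: 60.0
```

```bash
cat > ck.py <<'E'
from h import *
from scipy.optimize import least_squares
to(.5119,.0254,.1115,110.6)
f=ctrl.grab_frame('side');P=pts(f);hsv=cv2.cvtColor(f['image'],cv2.COLOR_BGR2HSV)
m=(abs(P[...,0]-.513)<.04)&(abs(P[...,1]-.02)<.05)&(hsv[...,1]>110)&(hsv[...,0]>10)&(hsv[...,0]<35)&(hsv[...,2]>40)
z0=ctrl.read_state()['ee_pos'][2]-.0745
k=m&(P[...,2]>.088)&(P[...,2]<z0+.047);q=P[k]
f2=lambda c:np.hypot(q[:,0]-c[0],q[:,1]-c[1])-(.009+.0813*(q[:,2]-z0))
if k.sum()>10:
    r=least_squares(f2,[.513,.024],loss='soft_l1',f_scale=.001);print('plug axis (side; barrel .5144 .0232)',r.x,k.sum())
cv2.imwrite('pics/last.png',cv2.resize(f['image'][90:220,200:350],None,fx=4,fy=4,interpolation=3))
E
python3 ck.py
```

```text
t 7.2 pos [0.5124 0.0256 0.1344] xang 110.61 tilt 0.03 open 0.013401230330013931 F [-0.1  1.1 -2.1] q [ 0.    0.06  2.06 -0.    1.02 -0.36]
shift tool [-0.  -0.5 22.9] mm; after, turn [-0.03 -0.01  0.01]
plug axis (side; barrel .5144 .0232) [0.51507659 0.02357917] 46
```

Request:
move_arm([
  {"dx": 0, "dy": 0, "dz": 0.008, "wx": 0, "wy": 0, "wz": 0, "grip": 0},
  {"dx": 0, "dy": 0, "dz": 0.006, "wx": 0, "wy": 0, "wz": 0, "grip": 0},
  {"dx": 0, "dy": 0, "dz": 0.003, "wx": 0, "wy": 0, "wz": 0, "grip": 0},
  {"dx": 0, "dy": 0, "dz": 0.002, "wx": 0, "wy": 0, "wz": 0, "grip": 0},
  {"dx": 0, "dy": 0, "dz": 0, "wx": 0, "wy": 0, "wz": 0, "grip": 0},
  {"dx": 0, "dy": 0, "dz": 0, "wx": 0, "wy": 0, "wz": 0, "grip": 0},
])

```text
clock: 7.85
ee_pos: [0.5124, 0.0256, 0.1157]
ee_rot: [0.569, 0.822, -0.0, -0.0]
contact_force: [-1.1, 0.2, -2.8]
opening: 0.0136
grasp_force: 60.0
```

Request:
move_arm([
  {"dx": 0, "dy": 0, "dz": 0.0015, "wx": 0, "wy": 0, "wz": 0, "grip": 0},
  {"dx": 0, "dy": 0, "dz": 0.0015, "wx": 0, "wy": 0, "wz": 0, "grip": 0},
  {"dx": 0, "dy": 0, "dz": 0, "wx": 0, "wy": 0, "wz": 0, "grip": 0},
])

```text
clock: 8.15
ee_pos: [0.5122, 0.0256, 0.1125]
ee_rot: [0.569, 0.822, -0.0, -0.0]
contact_force: [-1.6, 0.6, -2.0]
opening: 0.0134
grasp_force: 60.0
```

Request:
move_arm([
  {"dx": 0, "dy": 0, "dz": 0.001, "wx": 0, "wy": 0, "wz": 0, "grip": 0},
  {"dx": 0, "dy": 0, "dz": 0, "wx": 0, "wy": 0, "wz": 0, "grip": 0},
])

```text
clock: 8.35
ee_pos: [0.5122, 0.0257, 0.1116]
ee_rot: [0.569, 0.822, -0.0, -0.0]
contact_force: [-2.7, 0.5, -1.8]
opening: 0.0134
grasp_force: 60.0
```

Request:
move_arm([
  {"dx": 0, "dy": 0, "dz": 0.001, "wx": 0, "wy": 0, "wz": 0, "grip": 0},
  {"dx": 0, "dy": 0, "dz": 0, "wx": 0, "wy": 0, "wz": 0, "grip": 0},
])

```text
clock: 8.55
ee_pos: [0.5122, 0.0257, 0.1106]
ee_rot: [0.569, 0.822, -0.0, -0.0]
contact_force: [-3.1, 1.5, -1.8]
opening: 0.0138
grasp_force: 60.0
```

The sideways push is toward -x and +y, so I'll ease the plug that way while lowering.

Request:
move_arm([
  {"dx": 0.0004, "dy": -0.0006, "dz": 0.001, "wx": 0, "wy": 0, "wz": 0, "grip": 0},
  {"dx": 0, "dy": 0, "dz": 0, "wx": 0, "wy": 0, "wz": 0, "grip": 0},
])

```text
clock: 8.75
ee_pos: [0.5121, 0.0259, 0.1098]
ee_rot: [0.569, 0.822, 0.0, 0.0]
contact_force: [-1.8, 1.6, -0.2]
opening: 0.0135
grasp_force: 60.0
```

Request:
move_arm([
  {"dx": 0, "dy": 0, "dz": 0.0007, "wx": 0, "wy": 0, "wz": 0, "grip": 0},
  {"dx": 0, "dy": 0, "dz": 0, "wx": 0, "wy": 0, "wz": 0, "grip": 0},
])

```text
clock: 8.95
ee_pos: [0.5121, 0.0259, 0.1093]
ee_rot: [0.569, 0.822, 0.0, 0.0]
contact_force: [-3.2, 2.1, 0.4]
opening: 0.0136
grasp_force: 60.0
```

Request:
move_arm([
  {"dx": 0.0005, "dy": -0.0003, "dz": 0.0005, "wx": 0, "wy": 0, "wz": 0, "grip": 0},
  {"dx": 0, "dy": 0, "dz": 0, "wx": 0, "wy": 0, "wz": 0, "grip": 0},
])

```text
clock: 9.15
ee_pos: [0.5119, 0.0261, 0.1089]
ee_rot: [0.569, 0.822, 0.0, 0.001]
contact_force: [-1.5, 1.4, 1.2]
opening: 0.0136
grasp_force: 60.0
```

Request:
move_arm([
  {"dx": 0, "dy": 0, "dz": 0.0005, "wx": 0, "wy": 0, "wz": 0, "grip": 0},
  {"dx": 0, "dy": 0, "dz": 0, "wx": 0, "wy": 0, "wz": 0, "grip": 0},
])

```text
clock: 9.35
ee_pos: [0.5119, 0.0261, 0.1085]
ee_rot: [0.569, 0.822, 0.0, 0.001]
contact_force: [-1.8, 2.0, 3.0]
opening: 0.0132
grasp_force: 60.0
```

Request:
move_arm([
  {"dx": 0.0004, "dy": -0.0001, "dz": 0.0006, "wx": 0, "wy": 0, "wz": 0, "grip": 0},
  {"dx": 0, "dy": 0, "dz": 0.0006, "wx": 0, "wy": 0, "wz": 0, "grip": 0},
  {"dx": 0, "dy": 0, "dz": 0, "wx": 0, "wy": 0, "wz": 0, "grip": 0},
])

```text
clock: 9.65
ee_pos: [0.5119, 0.0262, 0.1076]
ee_rot: [0.569, 0.822, 0.0, 0.001]
contact_force: [-1.8, 0.1, 5.7]
opening: 0.0136
grasp_force: 60.0
```

```bash
python3 ck.py
```

```text
t 9.65 pos [0.5119 0.0262 0.1076] xang 110.62 tilt 0.1 open 0.013562750753870452 F [-1.8  0.1  5.7] q [ 0.    0.09  2.09 -0.    0.96 -0.36]
shift tool [-0.8 -0.3 -3.9] mm; after, turn [0.08 0.06 0.02]
```

Request:
move_arm([
  {"dx": 0.0002, "dy": -0.0005, "dz": 0.0008, "wx": 0, "wy": 0, "wz": 0, "grip": 0},
  {"dx": 0, "dy": 0, "dz": 0.0006, "wx": 0, "wy": 0, "wz": 2, "grip": 0},
  {"dx": 0, "dy": 0, "dz": 0, "wx": 0, "wy": 0, "wz": 3, "grip": 0},
])

```text
clock: 10.0
ee_pos: [0.5119, 0.0262, 0.1067]
ee_rot: [0.605, 0.796, 0.001, 0.001]
contact_force: [-0.8, 0.8, 7.2]
opening: 0.0135
grasp_force: 60.0
```

Request:
move_arm([
  {"dx": 0, "dy": 0, "dz": 0.0008, "wx": 0, "wy": 0, "wz": 3, "grip": 0},
  {"dx": 0, "dy": 0, "dz": 0.0006, "wx": 0, "wy": 0, "wz": 3, "grip": 0},
  {"dx": 0, "dy": 0, "dz": 0.0002, "wx": 0, "wy": 0, "wz": 3, "grip": 0},
])

```text
clock: 10.3
ee_pos: [0.5119, 0.0262, 0.1056]
ee_rot: [0.666, 0.746, 0.001, 0.001]
contact_force: [-3.5, -0.7, 10.3]
opening: 0.0132
grasp_force: 60.0
```

Request:
move_arm([
  {"dx": 0, "dy": -0.0005, "dz": 0.0006, "wx": 0, "wy": 0, "wz": 4, "grip": 0},
  {"dx": 0, "dy": 0, "dz": 0.0005, "wx": 0, "wy": 0, "wz": 4, "grip": 0},
  {"dx": 0, "dy": 0, "dz": 0.0003, "wx": 0, "wy": 0, "wz": 4, "grip": 0},
])

```text
clock: 10.6
ee_pos: [0.5118, 0.0262, 0.1048]
ee_rot: [0.74, 0.672, 0.001, 0.001]
contact_force: [-4.3, 0.4, 14.3]
opening: 0.0134
grasp_force: 60.0
```

Request:
move_arm([
  {"dx": 0, "dy": -0.0006, "dz": 0, "wx": 0, "wy": 0, "wz": 4, "grip": 0},
  {"dx": 0, "dy": 0, "dz": 0, "wx": 0, "wy": 0, "wz": 4, "grip": 0},
  {"dx": 0, "dy": 0, "dz": 0.0001, "wx": 0, "wy": 0, "wz": 4, "grip": 0},
])

```text
clock: 10.9
ee_pos: [0.5116, 0.0262, 0.1046]
ee_rot: [0.806, 0.591, 0.002, 0.002]
contact_force: [-2.8, -0.1, 10.8]
opening: 0.0131
grasp_force: 60.0
```

Request:
move_arm([
  {"dx": -0.0002, "dy": -0.0004, "dz": 0.0005, "wx": 0, "wy": 0, "wz": 4, "grip": 0},
  {"dx": 0, "dy": 0, "dz": 0.0002, "wx": 0, "wy": 0, "wz": 4, "grip": 0},
  {"dx": 0, "dy": 0, "dz": 0.0002, "wx": 0, "wy": 0, "wz": 4, "grip": 0},
])

```text
clock: 11.2
ee_pos: [0.5116, 0.0262, 0.1041]
ee_rot: [0.864, 0.504, 0.002, 0.002]
contact_force: [-1.0, -0.7, 14.0]
opening: 0.0136
grasp_force: 60.0
```

Request:
move_arm([
  {"dx": 0, "dy": 0, "dz": 0.0002, "wx": 0, "wy": 0, "wz": 4, "grip": 0},
  {"dx": 0, "dy": 0, "dz": 0.0002, "wx": 0, "wy": 0, "wz": 4, "grip": 0},
  {"dx": 0, "dy": 0, "dz": 0.0002, "wx": 0, "wy": 0, "wz": 4, "grip": 0},
])

```text
clock: 11.5
ee_pos: [0.5116, 0.0263, 0.1037]
ee_rot: [0.912, 0.411, 0.002, 0.001]
contact_force: [-2.3, 0.5, 14.5]
opening: 0.0135
grasp_force: 60.1
```

```bash
python3 ck.py
```

```text
t 11.5 pos [0.5116 0.0263 0.1037] xang 48.54 tilt 0.3 open 0.013510659491802236 F [-2.3  0.5 14.5] q [ 0.    0.1   2.09 -0.    0.95  0.73]
shift tool [-0.4  0.8 -7.8] mm; after, turn [ 3.200e-01 -2.000e-02 -6.206e+01]
```

View pics/last.png

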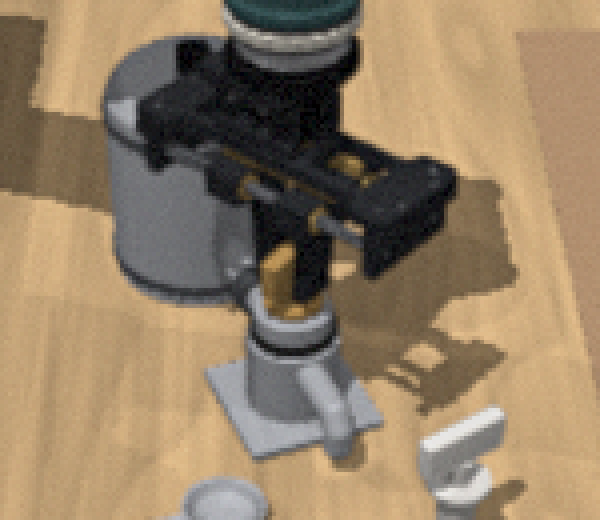

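The picture shows the plug seated with its collar close over the rim at (295,310), and the gripper clear of the tank. I'll continue turning.

Request:
move_arm([
  {"dx": -0.0003, "dy": -0.0003, "dz": 0.0002, "wx": 0, "wy": 0, "wz": 4, "grip": 0},
  {"dx": 0, "dy": 0, "dz": 0.0002, "wx": 0, "wy": 0, "wz": 4, "grip": 0},
  {"dx": 0, "dy": 0, "dz": 0.0003, "wx": 0, "wy": 0, "wz": 4, "grip": 0},
])

```text
clock: 11.85
ee_pos: [0.5115, 0.0263, 0.1033]
ee_rot: [0.95, 0.313, 0.003, 0.001]
contact_force: [-3.6, 0.8, 16.0]
opening: 0.0133
grasp_force: 60.2
```

Request:
move_arm([
  {"dx": 0, "dy": 0, "dz": 0.0001, "wx": 0, "wy": 0, "wz": 4, "grip": 0},
  {"dx": 0, "dy": 0, "dz": 0.0001, "wx": 0, "wy": 0, "wz": 4, "grip": 0},
  {"dx": 0, "dy": 0, "dz": 0.0001, "wx": 0, "wy": 0, "wz": 4, "grip": 0},
])

```text
clock: 12.15
ee_pos: [0.5115, 0.0263, 0.1031]
ee_rot: [0.977, 0.213, 0.003, 0.001]
contact_force: [-2.8, 1.5, 16.7]
opening: 0.0133
grasp_force: 60.2
```

```bash
python3 -c "
from h import *
to(.5116,.0263,.1035,21.1);print(ctrl.read_state()['ft_torque'])"
```

```text
t 12.15 pos [0.5115 0.0263 0.1031] xang 24.55 tilt 0.35 open 0.013264741399409809 F [-2.8  1.5 16.7] q [ 0.    0.1   2.09 -0.    0.95  1.15]
shift tool [ 0.1  0.1 -0.4] mm; after, turn [ 0.16 -0.31  3.45]
[0.17344689 0.5756216  0.54911825]
```

Request:
move_arm([
  {"dx": 0, "dy": 0, "dz": -0.0003, "wx": 0, "wy": 0, "wz": 3, "grip": 0},
  {"dx": -0.0003, "dy": 0, "dz": 0, "wx": 0, "wy": 0, "wz": 3, "grip": 0},
  {"dx": 0, "dy": 0, "dz": 0, "wx": 0, "wy": 0, "wz": 2, "grip": 0},
])

```text
clock: 12.45
ee_pos: [0.5114, 0.0264, 0.1032]
ee_rot: [0.99, 0.144, 0.003, 0.001]
contact_force: [-1.6, 2.3, 13.7]
opening: 0.0138
grasp_force: 60.3
```

Request:
move_arm([
  {"dx": 0, "dy": 0, "dz": 0, "wx": 0, "wy": 0, "wz": -3, "grip": 0},
  {"dx": 0, "dy": 0, "dz": 0, "wx": 0, "wy": 0, "wz": -1.5, "grip": 0},
  {"dx": 0, "dy": 0, "dz": 0, "wx": 0, "wy": 0, "wz": 0, "grip": 0},
])

```text
clock: 12.75
ee_pos: [0.5114, 0.0263, 0.1032]
ee_rot: [0.983, 0.184, 0.003, 0.001]
contact_force: [-1.7, 1.6, 13.4]
opening: 0.0133
grasp_force: 60.0
```

```bash
python3 - <<'E'
from h import *
to(.5116,.0263,.1035,21.1)
f=ctrl.grab_frame('side');P=pts(f)
b=cv2.resize(f['image'][140:200,240:310],None,fx=8,fy=8,interpolation=3);cv2.imwrite('pics/c2.png',b)
E
```

```text
t 12.75 pos [0.5114 0.0263 0.1032] xang 21.16 tilt 0.37 open 0.013322701409795027 F [-1.7  1.6 13.4] q [0.   0.1  2.09 0.   0.95 1.2 ]
shift tool [ 0.1  0.1 -0.3] mm; after, turn [ 0.13 -0.35  0.06]
```

View pics/c2.png

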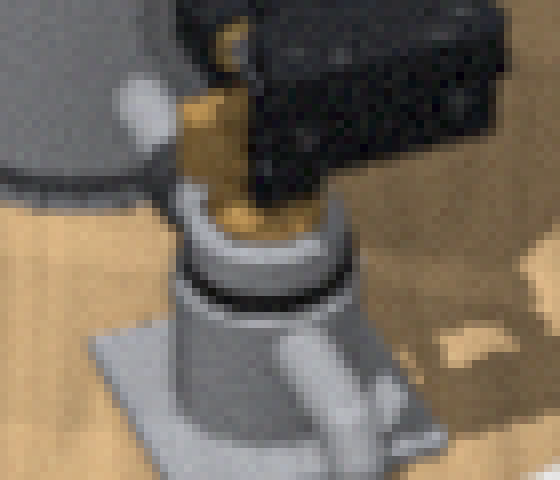

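The crop shows the collar low at the rim (265,220) and the handle across the pipe. I'll ease off the push, open, and look.

Request:
move_arm([
  {"dx": 0, "dy": 0, "dz": -0.001, "wx": 0, "wy": 0, "wz": 0, "grip": 0},
  {"dx": 0, "dy": 0, "dz": -0.001, "wx": 0, "wy": 0, "wz": 0, "grip": 0},
  {"dx": 0, "dy": 0, "dz": -0.0005, "wx": 0, "wy": 0, "wz": 0, "grip": 0},
  {"dx": 0, "dy": 0, "dz": 0, "wx": 0, "wy": 0, "wz": 0, "grip": 0},
])

```text
clock: 13.2
ee_pos: [0.5112, 0.0263, 0.104]
ee_rot: [0.983, 0.183, 0.003, 0.001]
contact_force: [5.2, 2.1, 4.4]
opening: 0.0135
grasp_force: 60.0
```

Request:
move_arm([
  {"dx": 0.0005, "dy": 0, "dz": -0.001, "wx": 0, "wy": 0, "wz": 0, "grip": 0},
  {"dx": 0, "dy": 0, "dz": 0, "wx": 0, "wy": 0, "wz": 0, "grip": 0},
])

```text
clock: 13.4
ee_pos: [0.5112, 0.0263, 0.1044]
ee_rot: [0.983, 0.183, 0.003, 0.001]
contact_force: [6.1, 0.1, 1.7]
opening: 0.0136
grasp_force: 60.0
```

Request:
move_arm([
  {"dx": 0, "dy": 0, "dz": 0, "wx": 0, "wy": 0, "wz": 0, "grip": 0.5},
  {"dx": 0, "dy": 0, "dz": 0, "wx": 0, "wy": 0, "wz": 0, "grip": 0.5},
  {"dx": 0, "dy": 0, "dz": 0, "wx": 0, "wy": 0, "wz": 0, "grip": 0.5},
  {"dx": 0, "dy": 0, "dz": 0, "wx": 0, "wy": 0, "wz": 0, "grip": 0.5},
  {"dx": 0, "dy": 0, "dz": 0, "wx": 0, "wy": 0, "wz": 0, "grip": 0.5},
  {"dx": 0, "dy": 0, "dz": -0.02, "wx": 0, "wy": 0, "wz": 0, "grip": 0.5},
  {"dx": 0, "dy": 0, "dz": -0.04, "wx": 0, "wy": 0, "wz": 0, "grip": 0.5},
  {"dx": 0, "dy": 0, "dz": -0.04, "wx": 0, "wy": 0, "wz": 0, "grip": 0.5},
  {"dx": 0, "dy": 0, "dz": -0.04, "wx": 0, "wy": 0, "wz": 0, "grip": 0.5},
  {"dx": 0, "dy": 0, "dz": 0, "wx": 0, "wy": 0, "wz": 0, "grip": 0.5},
])

```text
clock: 14.4
ee_pos: [0.5126, 0.0265, 0.2505]
ee_rot: [0.983, 0.183, 0.006, 0.001]
contact_force: [0.3, -0.1, 0.5]
opening: 0.0442
grasp_force: 0.0
```

```bash
cat > fin.py <<'E'
from h import *
to(.5116,.0263,.1035,21.1)
f=ctrl.grab_frame('side');P=pts(f);hsv=cv2.cvtColor(f['image'],cv2.COLOR_BGR2HSV)
m=(abs(P[...,0]-.513)<.04)&(abs(P[...,1]-.024)<.04)&(P[...,2]>.078)&(P[...,2]<.14)&(hsv[...,1]>110)&(hsv[...,0]>10)&(hsv[...,0]<35)
q=P[m];t=q[q[:,2]>np.percentile(q[:,2],95)-.004]
print('bar top z',np.median(t[:,2]),'(rim .0795: want <%.4f)'%(.0795+.044+.003))
w,V=np.linalg.eigh(np.cov(t[:,:2].T));print('top face',t.mean(0),np.degrees(np.arctan2(*V[::-1,1])),cv2.minAreaRect((t[:,:2]*1e3).astype(np.float32)))
r=(P[...,2]>.075)&(P[...,2]<.084)&(np.hypot(P[...,0]-.5143,P[...,1]-.0235)<.025)&(hsv[...,1]<90);print('rim z',np.median(P[r][:,2]),r.sum())
c=m&(P[...,2]<.094)&(P[...,2]>.08);print('collar z pct',np.percentile(P[c][:,2],[5,25,50,75,95]),'want top .081-.087',cv2.minEnclosingCircle((P[c][:,:2]*1e3).astype(np.float32)))
cv2.imwrite('pics/f.png',cv2.resize(f['image'][130:205,235:315],None,fx=7,fy=7,interpolation=3))
E
python3 fin.py
```

```text
t 14.4 pos [0.5126 0.0265 0.2505] xang 21.11 tilt 0.68 open 0.04415773683070359 F [ 0.3 -0.1  0.5] q [ 0.   -0.05  1.95 -0.    1.23  1.21]
shift tool [ -2.7  -0.8 147. ] mm; after, turn [ 0.24 -0.64  0.01]
bar top z 0.12414313635820814 (rim .0795: want <0.1265)
top face [0.51403076 0.02168646 0.12424274] -156.38211990090636 ((514.3135986328125, 22.97863006591797), (55.688358306884766, 14.035253524780273), 21.62357521057129)
rim z 0.07852386870172656 87
collar z pct [0.08290779 0.08394752 0.08500923 0.08659614 0.09288339] want top .081-.087 ((514.2590942382812, 23.327741622924805), 19.314083099365234)
```

View pics/f.png

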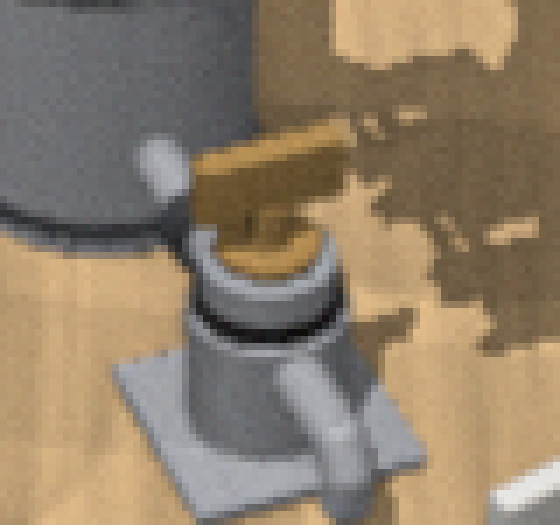

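The final view shows the handle across the pipe at (270,160) and the collar centred just over the rim at (265,250). Three checks put the collar 1.5 to 2.3 mm above the rim. The handle yaw is 21.6° against a target of 21.1°. The gripper is clear, so I'm handing in.

```bash
python3 -c "
from cell import ctrl
print(ctrl.hand_in())"
```

```text
the job is handed in; nothing more can be done
None
```

I fitted the brass plug in the barrel, turned it a quarter turn to shut and released it, then handed the job in after about 14 s; by my measurements the collar is about 2 mm above the rim and the handle is across the pipe within 1°, and no verdict came back.

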